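Turn the cosmetics carousel to the jelly tin

TASK

Push the rim of the rotating organiser round with your fingertips until the yellow-lidded tin of petroleum jelly in its bottom tray faces straight to the front, square to the edge of the chest of drawers on the robot's side, then let the tray come to rest and take the hand away. Turn it gently, touching the organiser only at the rim of its bottom tray and the grip tabs on that rim, so that everything in it stays standing in its own place and nothing is lifted out. Leave the lotion, hair oil, cream jar and comb around it as they are.

Things in the scene. Friction and masses are not known exactly. Their poses are not given: they have to be found in the camera images.
- foot: Fixed grey foot of the organiser, a disc 200 mm across, 10 mm high, on the chest top (z = 0), mostly hidden under the tray. Origin: centre of its underside, on the upright turning axis. Its x axis points straight away from the robot's side, so front is -x: a thing faces straight to the front when it lies at y = 0 and negative x in this frame.
- tray: Turning bottom tray of the clear organiser; origin on the turning axis, 14 mm above the chest top; z up; turns endlessly either way. Round rim wall 290 mm across outside, 4 mm thick, its top 54 mm above the chest. Six dividers 30 mm above the origin; compartment middles at 0, 60, 120.. degrees from the tray's +x. Bearing drag about 0.07 N m (0.5 N at the rim); let go, it coasts a few degrees at most.
- tab (a point): One of six like grip tabs standing out from the rim, in line with the dividers: at 30, 90, 150, 210, 270, 330 degrees from the tray's +x (anticlockwise from above); this is the one at 30. Frosted white, upright, 16 mm wide, round-ended, reaching 165 mm from the axis (20 mm beyond the rim), from 14 to 50 mm above the chest. Push its side along the circle. Point: top of the tab, 157 mm from the axis.
- tower: The two smaller upper tiers and their centre post, fixed to the tray and turning with it; same origin and axes as the tray. Middle tier 170 mm across, from 104 to 132 mm above the chest; top tier 110 mm across, from 174 to 202 mm, with two upright wells to 228 mm that hold the file and tweezers. Bangles and hair clips lie in the middle tier. Not to be touched.
- tin: Round shut tin of petroleum jelly, 50 mm across and 24 mm high, bare metal with a bright yellow lid, standing in one compartment of the bottom tray about 108 mm from the axis. Origin at the centre of its underside, 19 mm above the chest. This is the item to bring to the front; it rides round with the tray.
- red_polish: Closed round glass bottle of red nail polish with a black cap, 30 mm across, 66 mm high, standing in another compartment of the bottom tray, about 108 mm from the axis. Origin at the centre of its underside.
- plum_polish: Like the red one but dark plum.
- wax_tub: Small shut hair wax tub, black with a silvery lid, 41 mm across, 30 mm high, standing in the bottom tray. Origin at the centre of its underside.
- balm_pot: Small white lip balm pot with a pink lid, 37 mm across, 22 mm high, in the bottom tray. Origin at the centre of its underside.
- file: Blue nail file, 16 x 4 x 150 mm, standing upright in a well of the top tier, reaching 331 mm above the chest. Origin at its lower end.
- tweezers: Steel tweezers, 96 mm long, standing points up in the other well of the top tier. Origin at the lower end.
- lotion: Tall cream-coloured lotion bottle, 60 mm across, 170 mm high, standing on the chest at the back left or right of the organiser. Origin at the centre of its underside.
- hair_oil: Amber hair oil bottle, 48 mm across, 130 mm high, standing on the chest at the back on the other side. Origin at the centre of its underside.
- cream_jar: White cream jar with a green lid, 62 mm across, 44 mm high, standing on the chest beside the organiser, left or right. Origin at the centre of its underside.
- comb: Black comb lying on the chest beside the organiser on the other side, 170 mm long along its x axis, about 40 mm wide, 6 mm thick. Origin under its middle.
There are look-alikes about, which are no part of the job. Of the things shaped like the tin, the metal one is meant.

How it is judged:
At the end, for the whole second after the job is handed in: The tin stands straight in front of the turning axis (within 28 mm, about 15 degrees, to either side), the tray is at rest, all in the bottom tray stands upright in it, nothing is raised, and the four things around the organiser are within 20 mm of where they were (y of tin in the frame of foot between -0.028 and 0.028 m and x of tin in the frame of foot below -0.08 m and angular speed of tray below 0.05 rad/s and linear speed of tin below 0.02 m/s and angle between each of tin, red_polish, plum_polish, wax_tub, balm_pot's own z axis and vertical below 0.2 rad and horizontal distance between each of tin, red_polish, plum_polish, wax_tub, balm_pot and foot below 0.14 m and height (world z) of each of tin, red_polish, plum_polish, wax_tub, balm_pot below 0.03 m and height (world z) of each of file, tweezers below 0.195 m and distance of each of lotion, hair_oil, cream_jar, comb from where it was at the start of the episode below 0.02 m); the robot touches nothing.
It fails at once if something in the organiser is lifted (not (height (world z) of tin below 0.03 m) or not (height (world z) of red_polish below 0.03 m) or not (height (world z) of plum_polish below 0.03 m) or not (height (world z) of wax_tub below 0.03 m) or not (height (world z) of balm_pot below 0.03 m) or not (height (world z) of file below 0.195 m) or not (height (world z) of tweezers below 0.195 m)).
It fails at once if something in the bottom tray tips over (angle between any of tin, red_polish, plum_polish, wax_tub, balm_pot's own z axis and vertical above 0.5 rad).
It fails at once if the robot touches the upper tiers or anything standing in the organiser (contact force between any of the fingers, the arm and tin above 0.5 N or contact force between any of the fingers, the arm and red_polish above 0.5 N or contact force between any of the fingers, the arm and plum_polish above 0.5 N or contact force between any of the fingers, the arm and wax_tub above 0.5 N or contact force between any of the fingers, the arm and balm_pot above 0.5 N or contact force between any of the fingers, the arm and file above 0.5 N or contact force between any of the fingers, the arm and tweezers above 0.5 N or contact force between any of the fingers, the arm and tower above 0.5 N).
It fails at once if the tray is flung round (faster than half a turn a second) or shoved hard (over 40 N) (angular speed of tray above 3.1 rad/s or contact force between the fingers and tray above 40 N).
It fails at once if a thing beside the organiser is moved or tipped (distance of any of lotion, hair_oil, cream_jar, comb from where it was at the start of the episode above 0.02 m or angle between any of lotion, hair_oil, cream_jar, comb's own z axis and vertical above 0.4 rad).
It also fails if it takes over 72 s, if anything falls off the work surface, if the arm or the gripper's body presses on something with over 40 N, if the wrist force passes 120 N, or if a joint passes its speed limit or range.

ROBOT

A 7-joint arm with a two-finger parallel gripper is mounted at the origin on the work surface. World frame = base frame: x ahead of the robot, y to its left, z up, the work surface at z = 0. Lengths are in m, angles in rad, forces in N, time in s.
With the tool pointing down it reaches from about 0.4 to 0.85 m from the base axis. Payload 10.4 kg.
Tool frame: the origin (TCP) lies at the very end of the fingers, on their centre line; the grasp point (between the pads) lies 19 mm behind it; x points along the fingers, z is the direction in which the jaws open and shut, and the axes are right-handed (so a half turn about x gives the same grasp; the last joint's range is limited). The gripper opens to 85 mm and grips with 20 to 120 N. Pads are 22 mm wide; open, the fingers measure 114 mm over their backs; the gripper's body (76 mm by 85 mm) begins 54 mm behind the grasp point. The pads swing forward as they close: fully open they stand 13 mm farther back than shut.
Start: joints at [1.316, 0.332, -0.065, 1.46, 0.022, 1.35, -0.088], TCP at [0.144, -0.608, 0.231] pointing down, gripper open.
Joint ranges: [-2.6, 2.6], [-0.5, 2.12], [-1.47, 1.34], [0.16, 2.42], [-1.27, 4.41], [0.06, 2.06], [-2.6, 2.6]. Speed limits (rad/s): [2.22, 2.22, 2.79, 2.79, 3.14, 3.14, 3.14].

INTERFACE

Orientations are given as a unit quaternion [x, y, z, w].
In Python, from workcell import readout, camera, manip gives the robot as it stands.
- The arm moves only by the shell command python3 -m inch 'ROWS' [FORCE]. ROWS is JSON, a list of rows, each a list of 3 entries, a list of its own where there are three numbers: the turn, a rotation vector about the tool's x, y, z in degrees, then the shift along the tool's x, y, z in mm, then the closure, from 0 (fully open) to 1 (shut). In form: [[[wx, wy, wz], [dx, dy, dz], hand], ...]. A call has 1 to 10 rows; each row is the pose to reach, as a shift and turn from the pose measured when the call began, along the tool's axes at that moment; what a row does not reach only later rows make up. A row lasts 1/8 s, in which the tool goes at most 62.5 mm and 10.7 degrees, less where a joint would pass 70% of its speed; a pose out of reach is approached as far as the arm can. A call with a gripper value outside its range is refused whole. The fingers move at their own pace and stop on an object; FORCE is the grip in N (left out, the last holds). Time passes only in rows, so rows that repeat a pose let the fingers close. It gives the time, the measured TCP pose, the force and the opening at its end, in the units of the state.
- readout.get_obs(): the state, without advancing time (a new reading comes with each control period).
- camera(name): name is "scene" or "top" or "wrist"; returns a dict with "pixels" (384x512x3 uint8, red, green, blue), "range_z" (384x512 float32, m along the optical axis (not along the pixel's ray), 0 where there is no reading), "intrinsics" (3x3 intrinsics, pixels), "extrinsics" (4x4, takes a point from world to camera coordinates); the wrist camera has in their place "T_tool_cam" (4x4, takes a point from camera to tool coordinates, whose origin is the TCP and whose axes are the tool frame's). Camera axes: x right, y down, z forward; pixel columns grow to the right and rows downward; lengths in m; the calibration is good to about 2 mm. A picture is of the moment at which its call begins: read the wrist's pose just before it.
- manip.hand_in(): hands the job in, once; it reports no verdict.
The state is a dict: "clock": time; "joint_pos": joint angles; "joint_velocities": joint speeds; "tau": joint torques, N m; "position": TCP position; "ee_rot": TCP orientation; "ft_force": force on the tool from outside, world axes, zero at the start; "torque": the same for the moment, N m; "grip_width": opening from 0.0 (shut) to 1.0 (fully open).
Only numpy, scipy, OpenCV 4.12 (cv2) and the standard library are available. Lean on these libraries where they do the work, as an engineer would, in place of code of your own. Each camera call takes 0.05 s, during which the arm holds its last target.

## Working session

There is one attempt and no reset: what is moved stays moved. The work goes in short steps, Python scripts to look and compute and a shell command to move; the robot and the scene stay as the last step left them, time stands still between calls to the robot, and variables do not carry over. Pictures are saved under pics/ and viewed, and the job is handed in when it is done.

```bash
mkdir -p pics
cat > h.py <<'E'
import numpy as np,cv2
from workcell import readout,camera,manip
def world(c):
    K=c["intrinsics"];E=c["extrinsics"];z=c["range_z"]
    v,u=np.mgrid[:z.shape[0],:z.shape[1]]
    P=np.stack([(u-K[0,2])/K[0,0]*z,(v-K[1,2])/K[1,1]*z,z,np.ones_like(z)],-1)
    return (P@np.linalg.inv(E).T)[...,:3]
def proj(c,p):
    q=c["extrinsics"]@np.append(p,1);q=c["intrinsics"]@q[:3];return q[:2]/q[2]
E
python3 - <<'E'
from h import *
o=readout.get_obs();print(o)
for n in("scene","top"):
    c=camera(n);cv2.imwrite(f"pics/{n}0.png",cv2.resize(c["pixels"][...,::-1],(800,600)));np.savez(f"{n}0.npz",**c)
E
```

```text
{'clock': 0.0, 'joint_pos': array([ 1.3164228 ,  0.33290432, -0.06472366,  1.46095653,  0.02161965,
        1.34988347, -0.08854785]), 'joint_velocities': array([ 0.00041903,  0.00019035,  0.00156217, -0.00031009,  0.00117833,
        0.00243613, -0.00049247]), 'tau': array([-6.34016924e-04, -6.25442719e+01,  4.82147885e-02, -3.91598332e+01,
        1.61087624e-02,  1.00320615e-02, -2.07365240e-06]), 'position': array([ 0.14348029, -0.60791945,  0.23048847]), 'ee_rot': array([ 0.43912953,  0.55487999, -0.43853525,  0.55403997]), 'ft_force': array([-0.04994745, -0.22156705,  0.19326732]), 'torque': array([0.05499071, 0.00089328, 0.0620083 ]), 'grip_width': 1.003647328299936}
```

View pics/scene0.png

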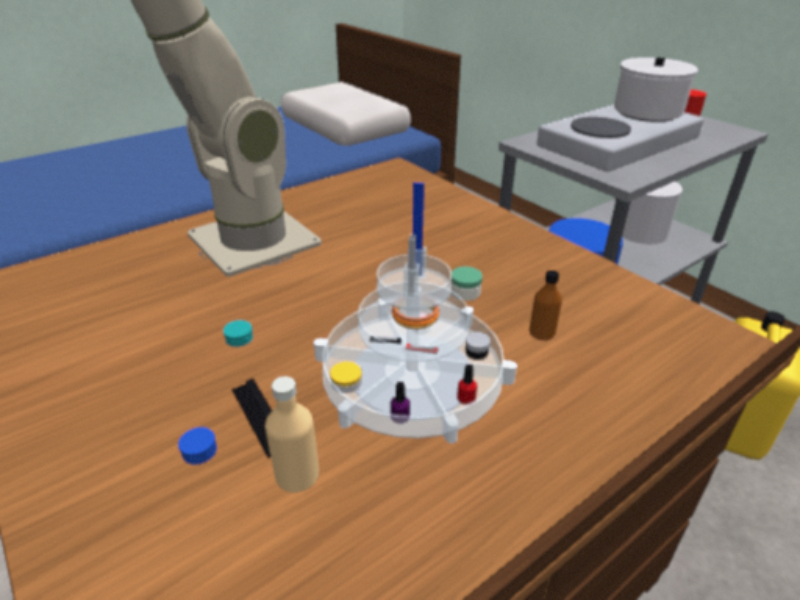

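View pics/top0.png

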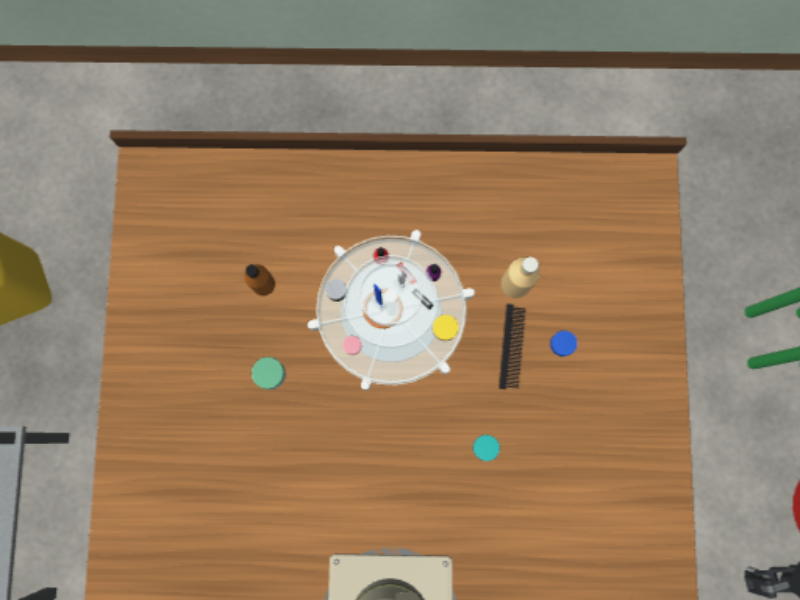

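Top view: the yellow disc at (445,327) inside the tray is the tin candidate. The other round things are the teal disc (486,447), the blue disc (564,343) and the green-lid jar (267,373), all on the chest, plus the pink pot (352,345) in the tray. Next I'll measure and take a close crop.

Run:
```python
from h import *
c=dict(np.load("top0.npz"));W=world(c);im=c["pixels"];hsv=cv2.cvtColor(im,cv2.COLOR_RGB2HSV)
K=c["intrinsics"];E=c["extrinsics"];Ei=np.linalg.inv(E);print("cam",Ei[:3,3],K[0,0])
def ray(u,v,z):
    d=Ei[:3,:3]@np.linalg.inv(K)@[u,v,1];o=Ei[:3,3];return o+d*(z-o[2])/d[2]
m=np.zeros(im.shape[:2],np.uint8);s=slice(130,270),slice(150,380)
def blobs(name,lo,hi,z,amin=15):
    m=cv2.inRange(hsv,lo,hi);m[:125]=0;m[265:]=0;m[:,:140]=0;m[:,390:]=0
    n,l,st,ce=cv2.connectedComponentsWithStats(m)
    for i in range(1,n):
        if st[i,4]>=amin: print(name,ce[i].round(1),st[i,4],"ray",ray(*ce[i],z).round(3),"depthmed",np.median(W[l==i],0).round(3))
blobs("yellow",(24,150,120),(34,255,255),.043)
blobs("white",(0,0,215),(180,45,255),.05,8)
blobs("green",(65,60,60),(85,255,255),.044)
blobs("dark",(0,0,0),(180,255,45),.006)
blobs("pink",(165,60,120),(179,255,255),.041)
blobs("cream",(15,60,150),(24,140,255),.1)
# far/near edges of the chest
for u in (100,200,300,400):
    col=W[:,u,2]; r=np.where(abs(col)<.01)[0]; print("far edge",u,W[r[0],u].round(3), W[r[-1],u].round(3))
cv2.imwrite("pics/c0.png",cv2.resize(im[130:270,180:360,::-1],(720,560),interpolation=cv2.INTER_CUBIC))
d=dict(np.load("scene0.npz"));cv2.imwrite("pics/c1.png",cv2.resize(d["pixels"][170:300,190:340,::-1],(690,598),interpolation=cv2.INTER_CUBIC))
```

```text
cam [ 0.33451557 -0.0094845   1.44314644] 468.8333386885847
yellow [284.8 209.3] 191 ray [ 0.547 -0.101  0.043] depthmed [ 0.548 -0.102  0.042]
white [265.4 150.3] 30 ray [ 0.728 -0.04   0.05 ] depthmed [ 0.729 -0.041  0.049]
white [217.  160.1] 33 ray [0.695 0.107 0.05 ] depthmed [0.696 0.107 0.049]
white [262.2 160.1] 10 ray [ 0.697 -0.031  0.05 ] depthmed [ 0.701 -0.031  0.041]
white [253.  163.3] 9 ray [ 0.687 -0.003  0.05 ] depthmed [ 0.667 -0.003  0.13 ]
white [229.5 164. ] 12 ray [0.684 0.069 0.05 ] depthmed [0.691 0.07  0.019]
white [338.9 168.9] 65 ray [ 0.673 -0.265  0.05 ] depthmed [ 0.644 -0.243  0.169]
white [225.6 172.6] 52 ray [0.657 0.08  0.05 ] depthmed [0.659 0.081 0.032]
white [251.2 167.5] 15 ray [0.674 0.002 0.05 ] depthmed [0.637 0.001 0.196]
white [251.8 198.1] 2347 ray [ 0.579 -0.001  0.05 ] depthmed [ 0.563 -0.002  0.113]
white [220.1 170.5] 13 ray [0.663 0.097 0.05 ] depthmed [0.67  0.099 0.019]
white [297.1 187.1] 41 ray [ 0.615 -0.138  0.05 ] depthmed [ 0.615 -0.14   0.048]
white [211.9 196.9] 14 ray [0.581 0.12  0.05 ] depthmed [0.586 0.123 0.019]
white [
[... 373 characters left out ...]

dark [277.6 172.1] 17 ray [ 0.671 -0.08   0.006] depthmed [ 0.653 -0.077  0.084]
dark [323.9 221.7] 157 ray [ 0.516 -0.224  0.006] depthmed [ 0.515 -0.225  0.005]
pink [243.  163.6] 26 ray [0.688 0.028 0.041] depthmed [0.664 0.028 0.119]
pink [224.9 220.4] 106 ray [0.511 0.079 0.041] depthmed [0.512 0.079 0.041]
cream [330.7 177.3] 342 ray [ 0.635 -0.231  0.1  ] depthmed [ 0.634 -0.228  0.109]
cream [212.9 228.4] 15 ray [0.48  0.109 0.1  ] depthmed [0.492 0.119 0.001]
far edge 100 [0.924 0.494 0.008] [ 0.027  0.44  -0.003]
far edge 200 [0.922 0.171 0.006] [0.033 0.144 0.002]
far edge 300 [ 0.923 -0.151  0.005] [ 0.038 -0.15   0.002]
far edge 400 [ 0.922 -0.471  0.009] [ 0.041 -0.445 -0.004]
```

View pics/c0.png

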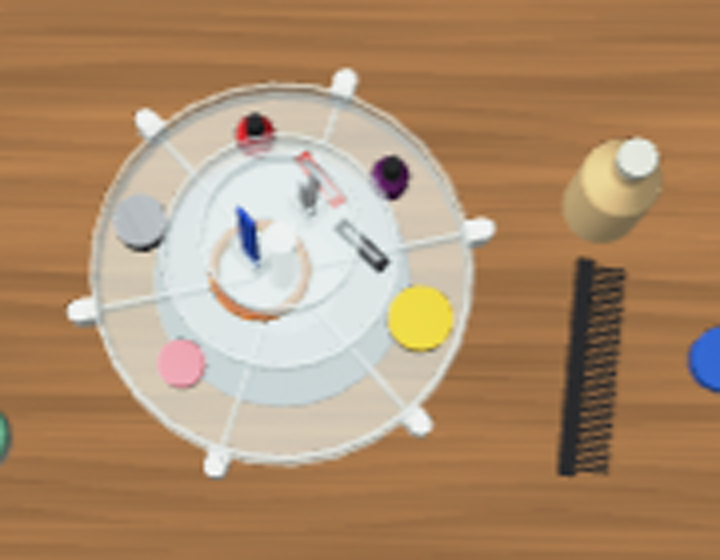

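View pics/c1.png

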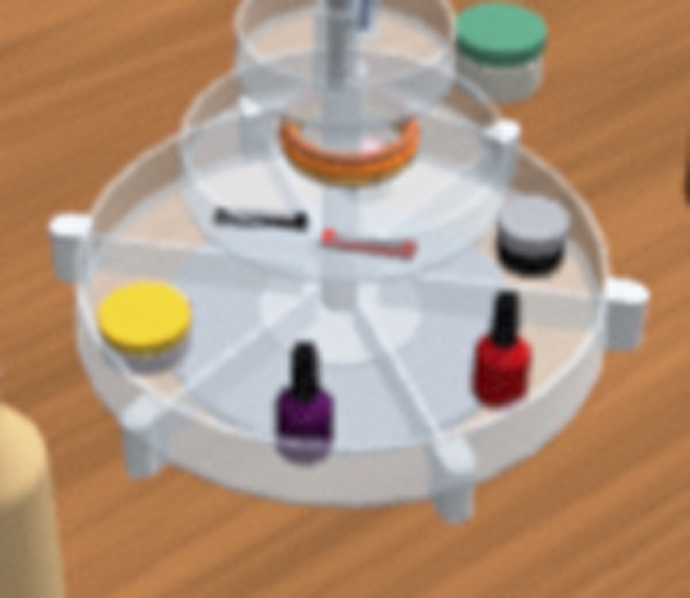

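The choice is settled: the disc at (445,327) has a yellow lid over bare metal sides and is the only such thing in the tray. The teal and blue discs stand on the chest. Now I'll fit the axis and tabs and plan. The tin has to go about 72° clockwise, pushed by the front-left tab.

```bash
cat >> h.py <<'E'
from scipy.spatial.transform import Rotation as R
def ray(c,u,v,z):
    Ei=np.linalg.inv(c["extrinsics"]);d=Ei[:3,:3]@np.linalg.inv(c["intrinsics"])@[u,v,1];o=Ei[:3,3];return o+d*(z-o[2])/d[2]
def tin(c):
    hsv=cv2.cvtColor(c["pixels"],cv2.COLOR_RGB2HSV);m=cv2.inRange(hsv,(24,150,120),(34,255,255));m[:125]=0;m[265:]=0;m[:,:180]=0;m[:,:][:,390:]=0
    n,l,st,ce=cv2.connectedComponentsWithStats(m)
    i=1+st[1:,4].argmax();return ray(c,*ce[i],.043),st[i,4]
def pose(yaw,p): # tool x down, tool z (jaw) at world angle yaw
    z=np.array([np.cos(yaw),np.sin(yaw),0]);x=np.array([0,0,-1.]);return R.from_matrix(np.stack([x,np.cross(z,x),z],1)),np.array(p)
def row(Rt,p):
    o=readout.get_obs();R0=R.from_quat(o["ee_rot"]);d=R0.inv().apply(p-o["position"])*1000
    return (R0.inv()*Rt).as_rotvec(degrees=True).round(1).tolist(),d.round(1).tolist()
E
python3 - <<'E'
from h import *
c=dict(np.load("top0.npz"));W=world(c)
m=(cv2.inRange(c["pixels"],(205,205,205),(255,255,255))>0)
# tabs: white, 45-52 mm high, outside rim
C=np.array([.582,.008])
for _ in range(3):
    d=W[...,:2]-C;r=np.hypot(d[...,0],d[...,1]);s=(W[...,2]>.04)&(W[...,2]<.056)&(r>.148)&(r<.18)
    a=np.degrees(np.arctan2(d[...,1],d[...,0]));n,l,st,ce=cv2.connectedComponentsWithStats(s.astype(np.uint8))
    T=np.array([ray(c,*ce[i],.05)[:2] for i in range(1,n) if st[i,4]>8]);C=T.mean(0) if len(T)==6 else C
    print(len(T),C.round(4))
for t in T: print(t.round(3),np.degrees(np.arctan2(*(t-C)[::-1])).round(1),np.hypot(*(t-C)).round(3))
t,_=tin(c);print("tin",t,np.degrees(np.arctan2(*(t[:2]-C)[::-1])),np.hypot(*(t[:2]-C)))
o=readout.get_obs();print(R.from_quat(o["ee_rot"]).as_matrix().round(2))
for yaw in(-90,90):
  for p in ([.36,-.36,.23],[.42,.018,.23],[.42,.018,.03]): print(yaw,row(*pose(np.radians(yaw),p)))
E
```

```text
6 [0.5823 0.0059]
6 [0.5825 0.0054]
6 [0.5825 0.0053]
[ 0.731 -0.041] -17.5 0.156
[0.697 0.11 ] 42.3 0.155
[ 0.616 -0.146] -77.7 0.155
[0.549 0.157] 102.4 0.155
[ 0.468 -0.099] -137.8 0.155
[0.435 0.052] 162.5 0.155
tin [ 0.54741404 -0.10119686  0.043     ] -108.21988917733042 0.11210466316831563
[[-0.    0.97  0.23]
 [ 0.    0.23 -0.97]
 [-1.   -0.   -0.  ]]
-90 ([13.3, -0.1, 0.0], [0.8, 267.7, -191.6])
-90 ([13.3, -0.1, 0.0], [1.3, 412.9, -545.7])
-90 ([13.3, -0.1, 0.0], [201.3, 412.9, -545.5])
90 ([-166.7, -0.0, -0.1], [0.8, 267.7, -191.6])
90 ([-166.7, -0.0, -0.1], [1.3, 412.9, -545.7])
90 ([-166.7, -0.0, -0.1], [201.3, 412.9, -545.5])
```

Axis is at (0.5825, 0.005), the tabs fit 60° spacing at r = 155 mm, and the tin is at −108.2°, so it needs −71.8°. I'll go over to the front, turning the jaws tangential and closing the hand.

```bash
python3 -m inch '[[[-10,0,0],[0,65,-45],1],[[-20,0,0],[0,115,-80],1],[[-30,0,0],[0,160,-120],1],[[-40,0,0],[0,210,-155],1],[[-50,0,0],[0,260,-195],1],[[-60,0,0],[0,280,-245],1],[[-70,0,0],[0,300,-295],1],[[-80,0,0],[0,320,-345],1],[[-90,0,0],[0,345,-390],1],[[-100,0,0],[0,365,-440],1]]'
python3 - <<'E'
from h import *
print(readout.get_obs()["joint_pos"].round(2))
for p in ([.42,.018,.20],[.42,.018,.12]): print(row(*pose(np.radians(88),p)))
E
```

```text
clock: 1.35
position: [0.3977, -0.0942, 0.231]
ee_rot: [-0.144, 0.692, 0.145, 0.692]
ft_force: [1.0, 0.1, 0.5]
grip_width: 0.002
[ 0.82 -0.14 -0.63  1.95 -0.09  1.3   0.63]
([-64.4, 0.0, -0.0], [31.1, 93.9, 65.4])
([-64.4, 0.0, -0.0], [111.1, 93.8, 65.3])
```

```bash
python3 -m inch '[[[-10,0,0],[0,30,20],1],[[-20,0,0],[0,60,40],1],[[-30,0,0],[10,94,65],1],[[-40,0,0],[30,94,65],1],[[-50,0,0],[60,94,65],1],[[-60,0,0],[90,94,65],1],[[-64,0,0],[110,94,65],1],[[-64,0,0],[110,94,65],1]]'
python3 - <<'E'
from h import *
o=readout.get_obs();print(o["joint_pos"].round(2),o["ft_force"])
print(row(*pose(np.radians(88),[.42,.018,.028])))
c=camera("wrist");cv2.imwrite("pics/w1.png",c["pixels"][...,::-1])
c=camera("scene");cv2.imwrite("pics/s1.png",cv2.resize(c["pixels"][...,::-1],(800,600)))
E
```

```text
clock: 2.35
position: [0.4184, 0.0181, 0.12]
ee_rot: [-0.488, 0.511, 0.491, 0.51]
ft_force: [0.8, -0.2, -0.0]
grip_width: 0.001
[ 0.62  0.02 -0.77  2.07  0.02  1.05  1.38] [ 0.83203453 -0.2340617  -0.03483557]
([-0.4, 0.1, -0.2], [92.0, -1.9, -0.2])
```

View pics/w1.png

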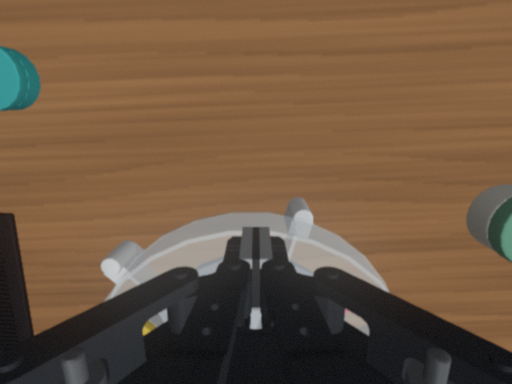

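View pics/s1.png

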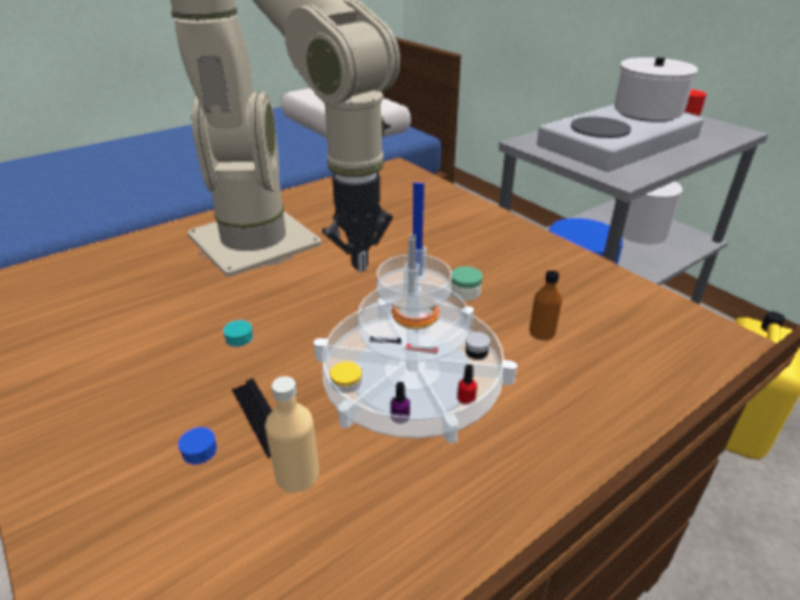

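The wrist view shows the fingertips clear of the tab at (298,217), with the rim behind them; scene and items are unchanged. Going down beside the tab.

```bash
python3 -m inch '[[[0,0,0],[25,-2,0],1],[[0,0,0],[50,-2,0],1],[[0,0,0],[75,-2,0],1],[[0,0,0],[92,-2,0],1],[[0,0,0],[92,-2,0],1]]'
cat > plan.py <<'E'
from h import *
import sys
C=np.array([.5825,.005]);r=float(sys.argv[1])
o=readout.get_obs();d=o["position"][:2]-C
print("now ang",np.degrees(np.arctan2(d[1],d[0])).round(1),"r",np.hypot(*d).round(4),"z",o["position"][2].round(4),"f",o["ft_force"].round(1),"j",o["joint_pos"].round(2))
for a in map(float,sys.argv[2:]):
    t=np.radians(a);p=[C[0]+r*np.cos(t),C[1]+r*np.sin(t),.028]
    w,s=row(*pose(t-np.pi/2,p));print(a,w,s)
E
python3 plan.py .161 172 168 164 160 156 152 148 144 140 136
```

```text
clock: 3.08
position: [0.4215, 0.0182, 0.0294]
ee_rot: [-0.488, 0.511, 0.49, 0.511]
ft_force: [-0.1, -1.0, 0.4]
grip_width: -0.0
now ang 175.3 r 0.1615 z 0.0294 f [-0.1 -1.   0.4] j [ 0.57  0.2  -0.75  2.15  0.18  0.86  1.23]
172.0 [5.5, 0.1, -0.1] [1.4, -1.2, 9.3]
168.0 [9.5, 0.1, -0.1] [1.5, -2.6, 20.5]
164.0 [13.5, 0.1, -0.1] [1.5, -4.9, 31.5]
160.0 [17.5, 0.1, -0.1] [1.5, -7.9, 42.3]
156.0 [21.5, 0.1, -0.1] [1.5, -11.6, 52.9]
152.0 [25.5, 0.1, -0.1] [1.5, -16.1, 63.2]
148.0 [29.5, 0.1, -0.1] [1.5, -21.3, 73.2]
144.0 [33.5, 0.1, -0.1] [1.5, -27.1, 82.8]
140.0 [37.5, 0.1, -0.1] [1.5, -33.6, 91.9]
136.0 [41.5, 0.1, -0.1] [1.5, -40.8, 100.6]
```

```bash
python3 -m inch '[[[2,0,0],[0,-0.3,3],1],[[4,0,0],[0,-0.8,6],1],[[5.5,0,0],[0,-1.2,9],1],[[7.5,0,0],[0,-1.8,15],1],[[9.5,0,0],[0,-2.6,20.5],1],[[11.5,0,0],[0,-3.7,26],1],[[13.5,0,0],[0,-4.9,31.5],1],[[15.5,0,0],[0,-6.3,37],1],[[17.5,0,0],[0,-7.9,42],1],[[19.5,0,0],[0,-9.7,47.5],1]]'
cat > look.py <<'E'
from h import *
import sys
c=camera("top");t,a=tin(c);C=np.array([.5825,.005]);d=t[:2]-C
print("tin",t.round(3),"area",a,"ang",np.degrees(np.arctan2(d[1],d[0])).round(1),"r",np.hypot(*d).round(3))
cv2.imwrite(sys.argv[1],cv2.resize(c["pixels"][110:280,140:380,::-1],(792,561),interpolation=cv2.INTER_CUBIC))
E
python3 look.py pics/t2.png
python3 plan.py .161 157 153 149 145 141 137 133
```

```text
clock: 4.32
position: [0.4337, 0.0653, 0.0302]
ee_rot: [-0.394, 0.587, 0.395, 0.587]
ft_force: [-1.0, -0.3, -0.3]
grip_width: 0.0
tin [ 0.526 -0.092  0.043] area 191 ang -120.3 r 0.112
now ang 157.6 r 0.1605 z 0.0303 f [ 0.4  1.  -0.5] j [ 0.43  0.24 -0.73  2.11  0.2   0.87  0.77]
157.0 [0.8, 0.1, -0.0] [2.3, 0.4, 1.8]
153.0 [4.8, 0.1, -0.0] [2.3, -0.1, 13.0]
149.0 [8.8, 0.1, -0.0] [2.3, -1.4, 24.2]
145.0 [12.8, 0.1, -0.0] [2.3, -3.5, 35.2]
141.0 [16.8, 0.1, -0.1] [2.3, -6.4, 46.1]
137.0 [20.8, 0.1, -0.1] [2.4, -10.0, 56.7]
133.0 [24.8, 0.1, -0.1] [2.4, -14.4, 67.1]
```

View pics/t2.png

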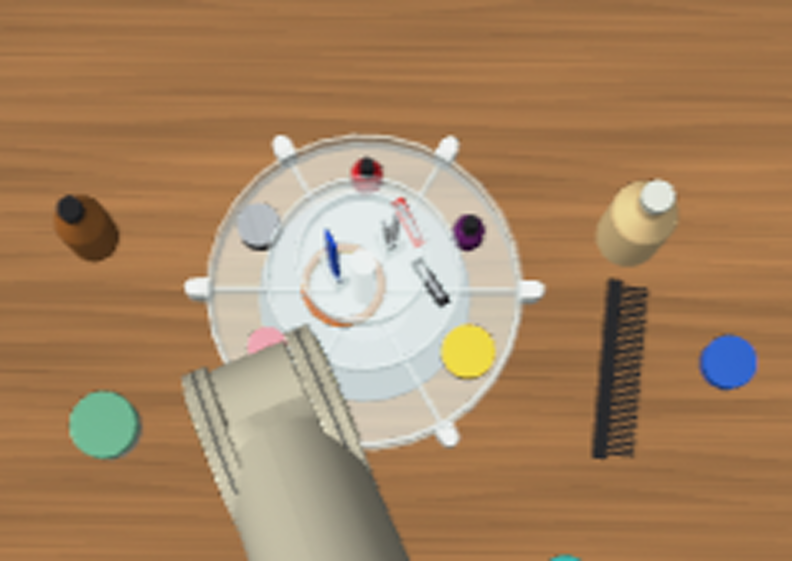

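The tray turned 12° with light force and everything still stands. Continuing.

```bash
python3 -m inch '[[[2,0,0],[1,0.2,6],1],[[4.8,0,0],[2,-0.1,13],1],[[7,0,0],[2,-0.8,19],1],[[9,0,0],[2,-1.5,24.5],1],[[11.5,0,0],[2,-2.7,31.5],1],[[14,0,0],[2,-4.2,38.5],1],[[16.8,0,0],[2,-6.4,46],1],[[19,0,0],[2,-8.4,52],1],[[22,0,0],[2,-11.2,60],1],[[24.8,0,0],[2,-14.4,67],1]]'
python3 look.py pics/t3.png
python3 plan.py .161 132 128 124 120 116 112 108
```

```text
clock: 5.62
position: [0.473, 0.1228, 0.0289]
ee_rot: [-0.258, 0.658, 0.259, 0.658]
ft_force: [-0.2, -0.1, -0.1]
grip_width: 0.002
tin [ 0.491 -0.059  0.043] area 195 ang -145.3 r 0.112
now ang 132.6 r 0.1609 z 0.029 f [ 0.8 -0.4  0.5] j [ 0.24  0.33 -0.66  1.99  0.26  0.9   0.2 ]
132.0 [0.8, 0.1, -0.1] [1.0, 0.1, 1.5]
128.0 [4.8, 0.1, -0.1] [1.1, -0.5, 12.8]
124.0 [8.8, 0.1, -0.1] [1.1, -1.8, 23.9]
120.0 [12.8, 0.1, -0.1] [1.1, -3.9, 35.0]
116.0 [16.8, 0.1, -0.1] [1.1, -6.8, 45.8]
112.0 [20.8, 0.1, -0.1] [1.2, -10.4, 56.5]
108.0 [24.8, 0.1, -0.1] [1.2, -14.8, 66.8]
```

View pics/t3.png

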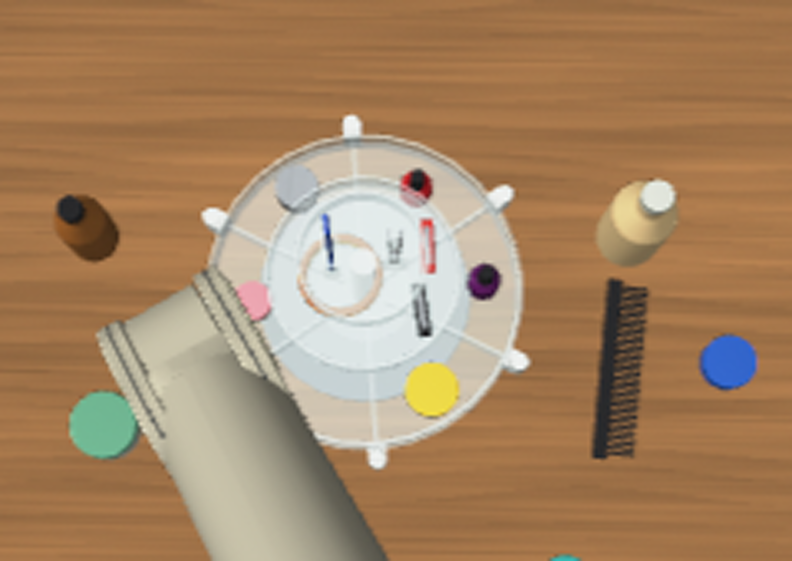

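```bash
python3 -m inch '[[[2,0,0],[1,0,6],1],[[4.8,0,0],[1,-0.5,13],1],[[7,0,0],[1,-1.1,19],1],[[8.8,0,0],[1,-1.8,24],1],[[11,0,0],[1,-2.9,30],1],[[12.8,0,0],[1,-3.9,35],1],[[15,0,0],[1,-5.4,41],1],[[16.8,0,0],[1,-6.8,46],1],[[18.8,0,0],[1,-8.5,51],1],[[20.8,0,0],[1,-10.4,56.5],1]]'
python3 look.py pics/t4.png
python3 plan.py .161 110 108 106 104 102 100 99 98 97
```

```text
clock: 6.92
position: [0.5225, 0.1544, 0.0282]
ee_rot: [-0.134, 0.694, 0.135, 0.695]
ft_force: [0.2, 0.2, 0.3]
grip_width: 0.0
tin [ 0.474 -0.021  0.043] area 190 ang -166.4 r 0.112
now ang 111.6 r 0.1611 z 0.0283 f [ 0.3 -0.3  0.5] j [ 0.11  0.43 -0.57  1.85  0.28  0.94 -0.2 ]
110.0 [1.8, 0.1, -0.1] [0.3, -0.2, 4.6]
108.0 [3.8, 0.1, -0.1] [0.3, -0.4, 10.2]
106.0 [5.8, 0.1, -0.1] [0.3, -0.9, 15.8]
104.0 [7.8, 0.1, -0.1] [0.3, -1.6, 21.4]
102.0 [9.8, 0.1, -0.1] [0.4, -2.4, 26.9]
100.0 [11.8, 0.1, -0.1] [0.4, -3.5, 32.4]
99.0 [12.8, 0.1, -0.1] [0.4, -4.1, 35.2]
98.0 [13.8, 0.1, -0.1] [0.4, -4.7, 37.9]
97.0 [14.8, 0.1, -0.1] [0.4, -5.4, 40.6]
```

View pics/t4.png

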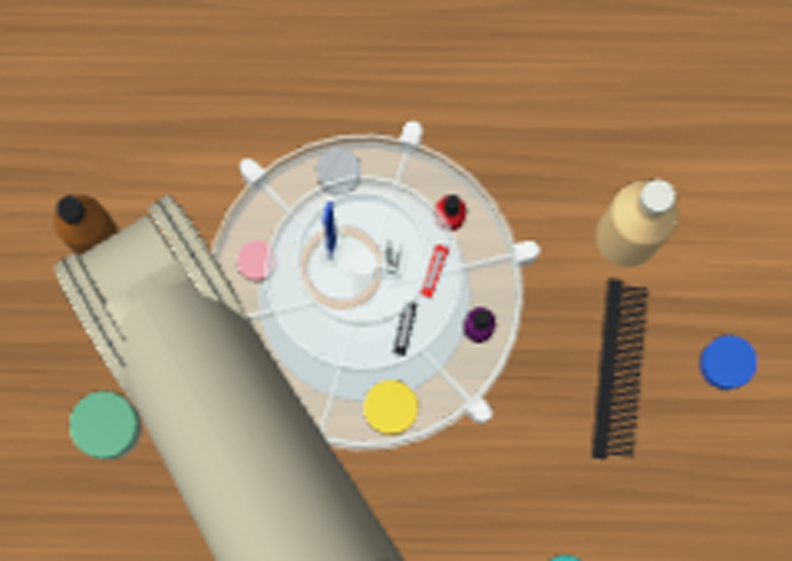

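```bash
python3 -m inch '[[[1.8,0,0],[0,-0.1,5],1],[[3.8,0,0],[0,-0.4,10],1],[[5.8,0,0],[0,-0.9,16],1],[[7.8,0,0],[0,-1.6,21],1],[[9.3,0,0],[0,-2.2,25.5],1],[[10.8,0,0],[0,-2.9,29.5],1],[[11.8,0,0],[0,-3.5,32.5],1],[[12.8,0,0],[0,-4.1,35],1],[[13.3,0,0],[0,-4.4,36.5],1],[[13.3,0,0],[0,-4.4,36.5],1]]'
python3 look.py pics/t5.png
python3 plan.py .161 99 98 97 96
```

```text
clock: 8.22
position: [0.5588, 0.1642, 0.0284]
ee_rot: [-0.051, 0.704, 0.053, 0.706]
ft_force: [-1.4, 0.3, -0.4]
grip_width: 0.001
tin [0.471 0.005 0.043] area 195 ang -179.8 r 0.111
now ang 98.5 r 0.1609 z 0.0284 f [-0.5 -0.3 -0.1] j [ 0.05  0.49 -0.5   1.76  0.28  0.96 -0.42]
99.0 [-0.5, 0.1, -0.1] [0.4, 0.1, -1.4]
98.0 [0.5, 0.1, -0.1] [0.4, 0.1, 1.4]
97.0 [1.5, 0.1, -0.1] [0.4, 0.0, 4.2]
96.0 [2.5, 0.1, -0.1] [0.4, -0.1, 7.0]
```

View pics/t5.png

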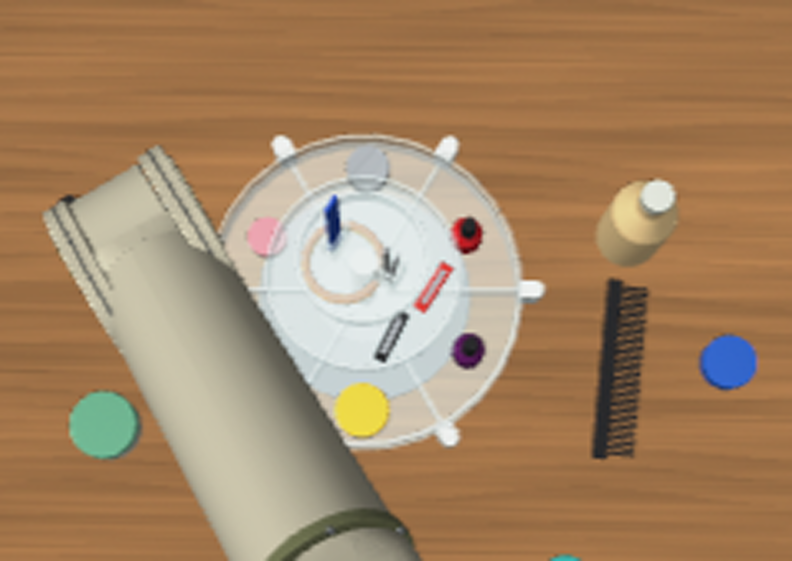

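Tin is at −179.8°, straight to the front. Now backing away from the tab, outward and up.

```bash
python3 -m inch '[[[0,0,0],[0,0,-5],1],[[0,0,0],[0,5,-12],1],[[0,0,0],[-20,8,-12],1],[[0,0,0],[-50,10,-12],1],[[0,0,0],[-100,10,-12],1],[[0,0,0],[-150,10,-12],1],[[0,0,0],[-200,10,-12],1],[[0,0,0],[-210,10,-60],1],[[0,0,0],[-210,10,-100],1],[[0,0,0],[-210,10,-100],1]]'
python3 look.py pics/t6.png
python3 - <<'E'
from h import *
print(readout.get_obs()["ft_force"])
c=camera("scene");cv2.imwrite("pics/s6.png",cv2.resize(c["pixels"][...,::-1],(800,600)))
E
```

```text
clock: 9.52
position: [0.4561, 0.1591, 0.2402]
ee_rot: [-0.053, 0.703, 0.053, 0.707]
ft_force: [0.7, -0.1, -0.4]
grip_width: -0.002
tin [0.471 0.005 0.043] area 195 ang -179.8 r 0.111
[0.52691087 0.31164815 0.29796861]
```

View pics/s6.png

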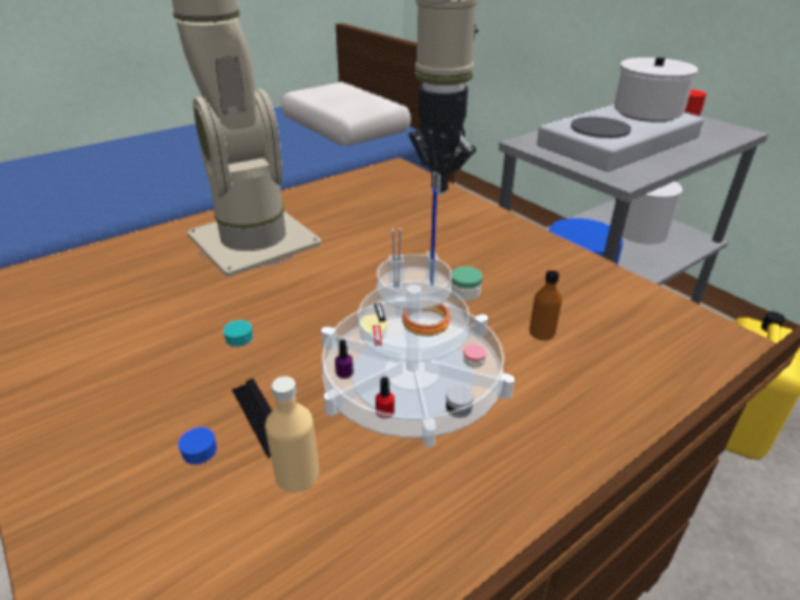

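View pics/t6.png

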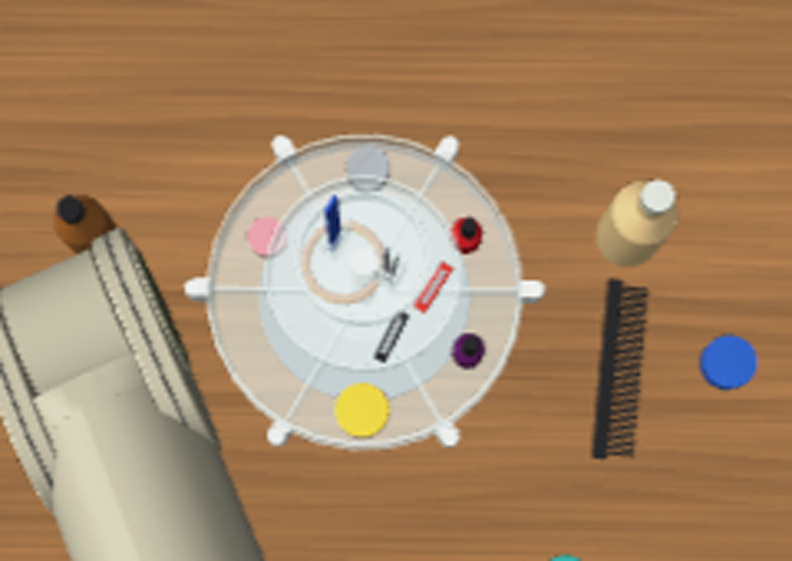

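The tray is at rest, with the tin at the front at (362,410) in the crop. All items stand upright, and the bottles, comb and jar are unmoved. The hand is clear. Handing in.

```bash
python3 -c "
from workcell import manip
print(manip.hand_in())"
```

```text
the job is handed in; nothing more can be done
None
```

The yellow-lidded metal tin now faces straight to the front, and the job is handed in at about 9.6 s of the 72 s; no verdict was reported. I turned the tray about 72° clockwise by pushing one grip tab slowly with the closed fingertips. I then backed off the tab and lifted the hand clear.

- **Tin position:** it measured −179.8° about the turning axis, within 1 mm of straight ahead and 111 mm out. The reading was the same before and after the hand left, so the tray was at rest.
- **Contents:** in the last top and scene views, everything in the organiser was standing in its own place and nothing was raised.
- **Surroundings:** the lotion, hair oil, jar and comb looked unmoved in those views. I compared them by eye and did not re-measure them.
- **Forces:** the wrist force stayed below about 1.5 N in every reading I took.
- **Disagreement:** the tin's radius read 111–112 mm against the stated "about 108 mm". That is close to the 2 mm calibration limit and does not affect which way it faces.

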